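# Hold a bracket against the sprung plate of an assembly fixture

## Robot

A 6-joint arm with a two-finger parallel gripper is mounted at the origin on a cart in front of the work surface, level with it; the furniture and walls round the work are solid. World frame = base frame: x ahead of the robot, y to its left, z up, the work surface at z = 0. Lengths are in m, angles in degrees, forces in N, time in s.
With the tool pointing down it reaches from about 0.25 to 0.725 m from the base axis. Payload 9.7 kg.
Tool frame: the origin (TCP) lies on the centre line of the jaws, within the pads' length; the fingertips stand 19 mm ahead of it and the grasp point (between the pads) is the TCP (bot.tcp_to_tips is the z of the fingertips in the tool frame, in m); z points along the fingers, y is the line along which they close (so a half turn about z gives the same grasp; the last joint's range is limited). The gripper opens to 85 mm and grips with 20 to 120 N. Pads are 22 mm wide; open, the fingers measure 114 mm over their backs; the gripper's body (76 mm by 85 mm) begins 54 mm behind the grasp point. The pads swing forward as they close: fully open they stand 13 mm farther back than shut.
Start: joints at [0, 4.979, 10.078, 95.1, 0, 90], TCP at [0.55, -0, 0.25] pointing down, gripper open.
Joint ranges: [-179.16, 179.16], [-48.56, 103.87], [-65.8, 70.77], [-126.05, 130.52], [-82.76, 87.17], [-180, 180]. Speed limits (degrees/s): [127.2, 127.2, 147.25, 180, 180, 180].

## Interface

Orientations are given as [roll, pitch, yaw] about the fixed x, y, z axes, in that order (R = Rz(yaw) Ry(pitch) Rx(roll)).
In Python, from workcell import bot gives the robot as it stands. The module is installed in compiled form; this text tells all that it offers.
- The arm moves only by the tool play_rows, never from a script. Its argument "increments" is a list of rows, each an object with "slide": the shift along the tool's x, y, z in mm, a list of three; "angular": the turn, a rotation vector about the tool's x, y, z in degrees, a list of three; "claw": the opening, from -1 (shut) to 1 (fully open). In form: [{"slide": [x, y, z], "angular": [rx, ry, rz], "claw": claw}, ...]. A call has 1 to 8 rows; each row shifts and turns the commanded pose from where the row before left it, along the tool's axes as they then stand; what a row does not reach is not made up. A row lasts 1/10 s, in which the tool goes at most 50 mm and 8.59 degrees, less where a joint would pass 70% of its speed; a pose out of reach is approached as far as the arm can. A call is refused whole if a number of a shift passes 50 or a number of a turn 8.59, either way. A call with a gripper value outside its range is refused whole. The fingers move at their own pace and stop on an object; "squeeze" is the grip in N (left out, the last holds). Time passes only in rows, so rows that do not move let the fingers close. It gives the time, the measured TCP pose, the force, the opening and the grip force at its end, in the units of the state.
- bot.get_obs(): the state, without advancing time (a new reading comes with each control period).
- bot.camera(name): name is "scene" or "side" or "wrist"; returns the picture (480x640x3 uint8, red, green, blue); there is no depth.
- bot.camera_info(name): a dict with "fovy" (degrees; the focal length in pixels is half the picture's height over the tangent of half this angle, whatever the lens; pixels are square), "cx", "cy" (the principal point, pixels), "R" (3x3) and "t" (3): a world point X has camera coordinates R X + t. Camera axes: x right, y down, z forward; pixel columns grow to the right and rows downward; lengths in m; the calibration is good to about 2 mm. A picture is of the moment at which its call begins: read the wrist's pose just before it. camera_info takes no time and is no camera call; for the wrist camera it gives the pose at the moment of the call.
- bot.job_done(): hands the job in; it is judged then, once.
The state is a dict: "time": time; "q": joint angles; "qd": joint speeds; "joint_efforts": joint torques, N m; "ee_pos": TCP position; "tcp_rot": TCP orientation; "wrist_force": force on the tool from outside, world axes, zero at the start; "torque": the same for the moment, N m; "opening": finger opening in m; "grasp_force": force on a finger pad.
Only numpy, scipy, OpenCV 4.12 (cv2) and the standard library are available. Lean on these libraries where they do the work, as an engineer would, in place of code of your own. Each camera call takes 0.05 s, during which the arm holds its last target. There are 200 camera calls.

## Task

On the assembly fixture, first pull the sliding end stop by its knob out to the left as far as it goes. Then take the ribbed bracket from the bench, set it upright on the fixture's bed with its side edge up against the end stop and its flat face square against the sprung plate, and press the plate back, gently and never to the end of its travel, until the pointer stands between the two pairs of marks on the housing. Finish while still holding the bracket pressed there with a steady push, so that someone can screw it down, and leave everything else where it stands.

Things in the scene. Friction and masses are not known exactly. Their poses are not given: they have to be found in the camera images.
- fixture: aluminium fixture fixed to the bench. Origin on its underside (bench height); x points from the robot side to the sprung plate, y left along the plate, z up; fixture coordinates below are in this frame, mm. Bed: x -105 to 135, y -120 to 120, top z 12. Grey housing behind the plate: x 85 to 125, y -65 to 65, top z 50. At the end the bracket's centre is at y = 0, its foot on the bed
- plate_face (a point): centre of the front face of the upright steel sprung plate, at fixture x = 40 + travel, y 0, z 42; the face is 130 wide (y -65 to 65), from z 15 to 68. Moves with the plate
- plate_part (a joint): travel of the sprung plate (m): 0 = fully forward, grows as it is pressed back along fixture +x, hard end 0.024. Spring force = 2.4 N + 600 N/m x travel. Its pointer on top is on the near pair of dark marks on the housing at 0.008, midway at 0.013 (about 10 N), on the far pair at 0.018
- stop_knob (a point): centre of the steel knob (upright cylinder, 18 diameter, z 47.5 to 71.5) on the sliding end stop, a dark block 30 (x) x 20 (y) x 30 mm high on the bed under the knob, at fixture x -5, y = -10 + travel. The bracket's +y edge goes against the block's -y face (at y = 40 when fully out). A fixed steel block, x -15 to 5, y 81 to 88, top z 30, ends the groove
- stop_part (a joint): travel of the end stop in m along fixture +y: about 0 to 0.015 at the start, fully out at 0.060 (hard stop). A light spring and friction resist with 5 to 7 N; it stays where it is left
- bracket_mid (a point): ribbed aluminium bracket, loose, 0.19 to 0.35 kg; this point is its middle, 30 mm above its underside. x points out through the flat face, z up. Foot plate 60 (x) x 80 (y) x 6 mm; upright face plate 8 thick, 80 wide, 60 high, outer face at x = +30; behind it in the middle an upright rib 12 thick (y -6 to 6), x -24 to 22, top 54 above the underside: grip the rib
- bracket_face (a point): centre of the bracket's outer flat face, 30 mm in the bracket's +x from bracket_mid, at the same height; this face goes against the plate
- plain_angle: plain aluminium angle without a rib, 45 x 80 x 45 mm high, loose; origin under its centre. Not the part wanted; leave it
- timer: round white bench timer with a knob, 62 mm across, 34 mm high, loose; origin under its centre. Bystander
- dropper_bottle: dropper bottle, 36 mm across, 102 mm high, loose; origin under its centre. Bystander
- slide_box: flat box for slides, 71 x 100 x 36 mm, loose; origin under its centre. Bystander
- label_roll: roll of labels lying flat, 62 mm across, 25 mm high, loose; origin under its centre. Bystander
- carton: small upright carton, 36 x 42 x 118 mm, loose; origin under its centre. Bystander
There are look-alikes about, which are no part of the job. What is shaped like the part that bears bracket_mid but purple is not meant.

How it is judged (in metres and radians):
On the way:
1. the end stop is pulled out to its stop while the sprung plate is still untouched (value of joint stop_part above 0.056 m and value of joint plate_part below 0.003 m), for 0.2 s.
At the end, for the whole second after the job is handed in: End stop out over 55 mm; bracket in the fingers, upright and square within 0.08 rad, foot within 5 mm of the bed, edge within 6 mm of the stop, its flat face centred on the plate within 12 mm, pressing the plate back 8 to 18 mm with 5 to 16 N, at rest (value of joint stop_part above 0.055 m and value of joint plate_part between 0.008 and 0.018 m and contact force between bracket and plate_part between 5 and 16 N and y of bracket_mid in the frame of fixture between -0.006 and 0.003 m and z of bracket_mid in the frame of fixture between 0.039 and 0.047 m and angle between the x axis of bracket_mid and the x axis of fixture, either way round below 0.08 rad and angle between bracket_mid's own z axis and vertical below 0.08 rad and distance between bracket_face and plate_face below 0.012 m and contact force between the fingers and bracket above 3 N and linear speed of bracket below 0.01 m/s); the arm keeps its last pose, push and grip.
It fails at once if the sprung plate is driven to the end of its travel (value of joint plate_part above 0.0225 m).
It fails at once if a bystander is moved more than 25 mm (distance of any of plain_angle, timer, dropper_bottle, slide_box, label_roll, carton from where it was at the start of the episode above 0.025 m).
It also fails if it takes over 64 s, if anything falls off the work surface, if the arm or the gripper's body presses on something with over 40 N, if the wrist force passes 120 N, or if a joint passes its speed limit or range.

## Working session

There is one attempt and no reset: what is moved stays moved. The work goes in short steps, Python scripts to look and compute and a tool call to move; the robot and the scene stay as the last step left them, time stands still between calls to the robot, and variables do not carry over. Pictures are saved under pics/ and viewed, at most 10 in all, crops included, and the job is handed in when it is done.

Besides the shell and the picture viewer there is one more tool, called as name([rows], argument=value, ...), one row to a line, values as JSON. play_rows: Moves the arm, as the interface text tells. Its arguments: {"type":"object","properties":{"increments":{"type":"array"},"squeeze":{"type":"number"}},"required":["increments"]}

```bash
mkdir -p pics; cat > h.py <<'E'
import numpy as np, cv2
from workcell import bot
def snap(name, fn, crop=None, scale=1):
    info=bot.camera_info(name); im=bot.camera(name)[:,:,::-1]
    cv2.imwrite('pics/full_'+fn,im)
    if crop: im=im[crop[1]:crop[3],crop[0]:crop[2]]
    if scale!=1: im=cv2.resize(im,None,fx=scale,fy=scale,interpolation=cv2.INTER_CUBIC)
    cv2.imwrite('pics/'+fn,im); return info
def cam(i):
    f=240/np.tan(np.radians(i['fovy'])/2); return f,i['cx'],i['cy'],np.array(i['R']),np.array(i['t'])
def ray(i,u,v):
    f,cx,cy,R,t=cam(i); d=R.T@np.array([(u-cx)/f,(v-cy)/f,1]); return -R.T@t,d
def onz(i,u,v,z):
    c,d=ray(i,u,v); return c+d*(z-c[2])/d[2]
def tri(obs):
    A=np.zeros((3,3));b=np.zeros(3)
    for i,u,v in obs:
        c,d=ray(i,u,v); d=d/np.linalg.norm(d); P=np.eye(3)-np.outer(d,d); A+=P;b+=P@c
    return np.linalg.solve(A,b)
def proj(i,X):
    f,cx,cy,R,t=cam(i); p=R@np.array(X)+t; return np.array([f*p[0]/p[2]+cx,f*p[1]/p[2]+cy])
E
python3 - <<'E'
from h import *
import pickle
o=bot.get_obs(); print(o)
I={}
for n in('scene','side','wrist'):
    I[n]=snap(n,n+'0.png'); print(n,I[n])
pickle.dump(I,open('I0.pkl','wb'))
E
```

```text
{'time': 0.0, 'q': array([-2.23146563e-03,  5.01256885e+00,  1.00352532e+01,  9.50986534e+01,
       -2.62474024e-03,  8.99996867e+01]), 'qd': array([ 0.12745792, -0.00289593, -0.03481651,  0.03463697,  0.08052776,
        0.04303736]), 'joint_efforts': array([ 7.68234549e-04, -5.20392072e+01,  4.64802504e+01,  1.63646933e-02,
        2.23589603e-05, -6.77332673e-05]), 'ee_pos': array([ 5.49809217e-01, -3.35986576e-05,  2.49576107e-01]), 'tcp_rot': array([-1.79924031e+02,  2.62432251e-03,  8.99980853e+01]), 'wrist_force': array([ 0.43983538,  0.1633069 , -0.10525426]), 'torque': array([0.0552582 , 0.00913871, 0.00598157]), 'grasp_force': 0.0, 'opening': 0.08572488557284498}
scene {'fovy': 51.50514915903415, 'cx': 329.13103238251006, 'cy': 241.47513010233826, 'R': array([[ 0.56728382, -0.82319689,  0.02315036],
       [-0.37803675, -0.28528238, -0.88073957],
       [ 0.73162646,  0.49087762, -0.47303475]]), 't': array([-0.34359734,  0.26502823,  0.86000878])}
side {'fovy': 57.68205126920322, 'cx': 315.10862208489306, 'cy': 233.40338293895942, 'R': array([[-0.99858402, -0.05287637,  0.00583553],
       [-0.03152285,  0.49979115, -0.86557213],
       [ 0.04285177, -0.86453045, -0.50075027]]), 't': array([0.52815442, 0.08677654, 1.155427  ])}
wrist {'fovy': 59.63237518778062, 'cx': 309.9508735667917, 'cy': 239.98912840159366, 'R': array([[ 9.99998364e-01, -5.84766811e-04, -1.71189999e-03],
       [-1.00356200e-04, -9.62788572e-01,  2.70255721e-01],
       [-1.80623433e-03, -2.70255107e-01, -9.62787056e-01]]), 't': array([-0.5489079 , -0.03444586,  0.37888706])}
```

View pics/scene0.png

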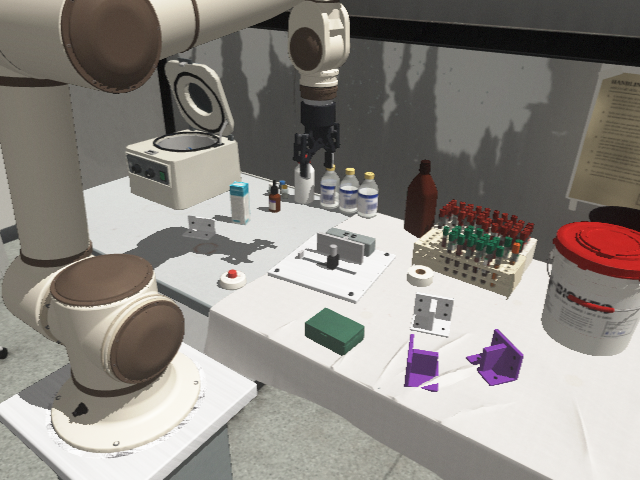

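View pics/side0.png

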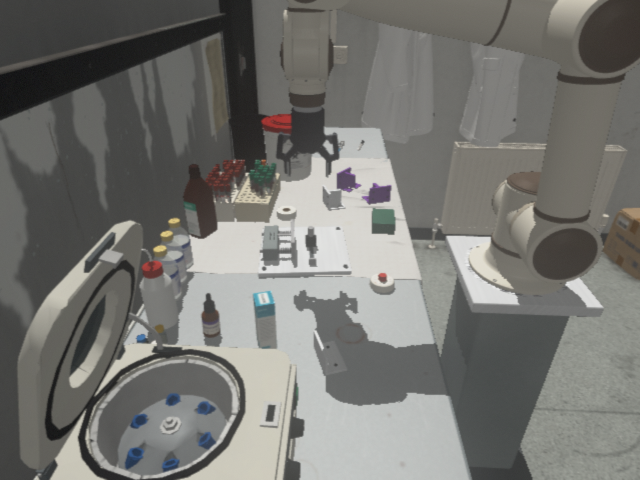

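View pics/wrist0.png

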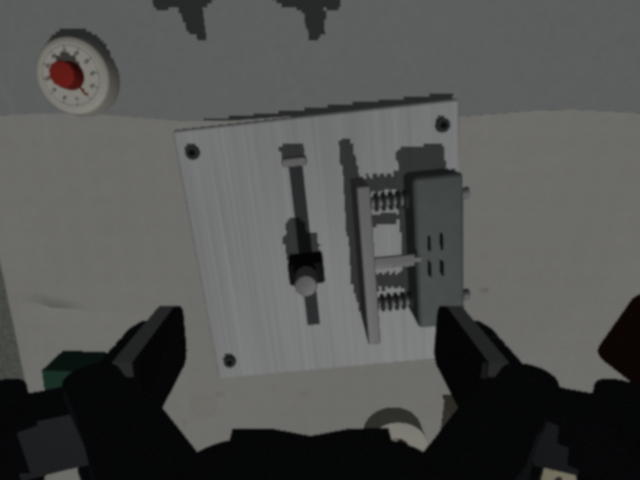

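The pictures show:
- **Scene:** fixture centred at about (335,262), with the ribbed aluminium bracket at (432,315), beside the slide box and the purple look-alikes.
- **Side:** the plain angle is at (328,350), and the bracket is at (332,197).
- **Wrist:** bed corners at (176,130), (457,99) and (221,377). Knob top at about (305,285), housing top from (413,172) to (462,325).

Next I'll fit the fixture pose and enlarge the bracket.

```bash
python3 - <<'E'
from h import *
import pickle
from scipy.optimize import least_squares
I=pickle.load(open('I0.pkl','rb'))
W=I['wrist']
for u,v in((176,130),(457,99),(221,377)): print(onz(W,u,v,.012))
obs=[('wrist',176,130,-105,120,12),('wrist',457,99,135,120,12),('wrist',221,377,-105,-120,12)]
obs+=[('scene',271,271,-105,120,12),('scene',350,294,-105,-120,12),('scene',395,260,135,-120,12)]
def T(p,x,y,z):
    c,s=np.cos(p[2]),np.sin(p[2]); return [p[0]+(c*x-s*y)/1e3,p[1]+(s*x+c*y)/1e3,z/1e3+p[3]]
f=lambda p:np.concatenate([proj(I[n],T(p,x,y,z))-[u,v] for n,u,v,x,y,z in obs])
r=least_squares(f,[.55,.07,.1,0],loss='soft_l1'); print(r.x,np.degrees(r.x[2]));print(f(r.x).round(1))
p=r.x
for s in (0,15): print('knob top',s,proj(W,T(p,-5,-10+s,71.5)))
print('knobtop tri?',onz(W,305,285,.0715)); 
print('housing',[proj(W,T(p,x,y,50)).round() for x,y in((85,65),(125,65),(125,-65),(85,-65))])
a=cv2.resize(cv2.imread('pics/full_scene0.png')[285:345,400:465],None,fx=6,fy=6,interpolation=cv2.INTER_CUBIC)
b=cv2.resize(cv2.imread('pics/full_side0.png')[180:225,310:360],None,fx=8,fy=8,interpolation=cv2.INTER_CUBIC)
c=np.zeros((600,800,3),np.uint8); c[:360,:390]=a; c[:360,400:800]=b
cv2.imwrite('pics/br.png',c[:360])
E
```

```text
[0.43716278 0.06289712 0.012     ]
[0.66925386 0.08729515 0.012     ]
[ 0.46106013 -0.17287069  0.012     ]
[ 0.55132263 -0.04577484  0.10461079 -0.00619132] 5.993756563800808
[-1.   0.2  2.1 -0.1 -0.2 -0.8 -3.2  2.6  7.   8.8  2.1 -3.5]
knob top 0 [307.92991558 287.29180286]
knob top 15 [305.88281839 269.436068  ]
knobtop tri? [ 0.54518159 -0.05182904  0.0715    ]
housing [array([412., 177.]), array([464., 172.]), array([464., 322.]), array([418., 327.])]
```

View pics/br.png

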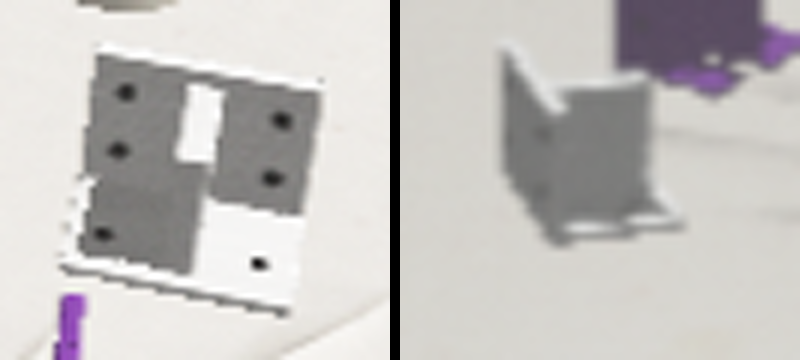

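The enlarged crop shows the bracket's face plate top edge from scene (416,293) to (454,299) and its foot front edge from (411,329) to (448,337). Its face points away from the robot.

```bash
python3 - <<'E'
from h import *
import pickle
from scipy.optimize import least_squares
I=pickle.load(open('I0.pkl','rb'))
def T(p,x,y,z):
    c,s=np.cos(p[2]),np.sin(p[2]); return [p[0]+(c*x-s*y)/1e3,p[1]+(s*x+c*y)/1e3,z/1e3]
def fit(obs,p0):
    f=lambda p:np.concatenate([proj(I[n],T(p,x,y,z))-[u,v] for n,u,v,x,y,z in obs])
    r=least_squares(f,p0,loss='soft_l1'); print(r.x,np.degrees(r.x[2]));print(f(r.x).round(1)); return r.x
p=fit([('wrist',176,130,-105,120,12),('wrist',457,99,135,120,12),('wrist',221,377,-105,-120,12),('wrist',413,172,85,65,50),('wrist',462,172,125,65,50),('wrist',463,325,125,-65,50),('wrist',421,326,85,-65,50)],[.55,-.05,.1])
for n,l in(('scene',[(-105,120),(-105,-120),(135,-120)]),('side',[(-105,120),(-105,-120),(135,120)])): print(n,[proj(I[n],T(p,x,y,12)).round() for x,y in l])
k=tri([(I['wrist'],305,285),(I['scene'],333,247.5)]); print('knob',k)
s=lambda u,v:(400+u/6,285+v/6); d=lambda u,v:(310+(u-400)/8,180+v/8)
print('br guess',onz(I['scene'],*s(180,290),0))
g=onz(I['scene'],*s(180,290),0)
b=fit([('scene',*s(98,45),30,40,60),('scene',*s(322,80),30,-40,60),('scene',*s(65,268),-30,40,0),('scene',*s(287,314),-30,-40,0),('side',*d(503,42),30,-40,60),('side',*d(562,108),22,40,60),('side',*d(688,222),-30,-40,3),('side',*d(558,243),30,40,0)],[g[0]+.03,g[1],0])
w=np.array(T(p,-6,-6,70));print(w)
E
```

```text
[ 0.55043013 -0.0450556   0.1078437 ] 6.178988660772869
[-4.8 -0.1  3.2 -1.9 -2.   2.5 -0.3  4.7  3.  -1.   3.3 -0.6 -1.9  3. ]
scene [array([267., 272.]), array([357., 301.]), array([397., 254.])]
side [array([351., 270.]), array([341., 225.]), array([257., 273.])]
knob [ 0.54457676 -0.05254277  0.06795873]
br guess [ 0.4639629  -0.35068424  0.        ]
[ 0.48499609 -0.34044059  0.30857778] 17.68020438984271
[ -0.6  -0.9   0.5   0.3  -2.3   1.4  -0.1   1.7  -0.9  -1.3   0.7  -0.
  -7.6 -10.3  -1.6   0. ]
[ 0.5451108  -0.05166655  0.07      ]
```

play_rows([
  {"slide": [0, 0, 0], "angular": [0, 0, -8], "claw": 1},
  {"slide": [0, 0, 0], "angular": [0, 0, -8], "claw": 1},
])

```text
time: 0.35
ee_pos: [0.5499, 0.0, 0.2499]
tcp_rot: [-180.0, -0.0, 106.3]
wrist_force: [-0.2, 0.3, 0.0]
opening: 0.0855
grasp_force: 0.0
```

```bash
python3 -c "
from h import *
o=bot.get_obs();print(o['q'],o['tcp_rot'])"
```

```text
[8.60959067e-04 4.99529696e+00 1.00584215e+01 9.50995828e+01
 1.20838311e-04 7.36859445e+01] [-1.79965044e+02 -1.03571962e-02  1.06314913e+02]
```

play_rows([
  {"slide": [0, 0, 0], "angular": [0, 0, -8], "claw": 1},
  {"slide": [0, 0, 0], "angular": [0, 0, -8], "claw": 1},
  {"slide": [0, 0, 0], "angular": [0, 0, -8], "claw": 1},
  {"slide": [0, 0, 0], "angular": [0, 0, -8], "claw": 1},
  {"slide": [0, 0, 0], "angular": [0, 0, -8], "claw": 1},
  {"slide": [0, 0, 0], "angular": [0, 0, -8], "claw": 1},
  {"slide": [0, 0, 0], "angular": [0, 0, -8], "claw": 0.6},
  {"slide": [0, 0, 0], "angular": [0, 0, -8], "claw": 0.4},
])

```text
time: 1.15
ee_pos: [0.5499, -0.0, 0.25]
tcp_rot: [-180.0, -0.0, 170.3]
wrist_force: [0.2, -0.0, -0.1]
opening: 0.0603
grasp_force: 0.0
```

play_rows([
  {"slide": [0, 0, 0], "angular": [0, 0, -8], "claw": 0.2},
  {"slide": [0, 0, 0], "angular": [0, 0, -8], "claw": 0.2},
  {"slide": [5, -25, 0], "angular": [0, 0, 0], "claw": 0.2},
  {"slide": [5.5, -26, 30], "angular": [0, 0, 0], "claw": 0.2},
  {"slide": [0, 0, 40], "angular": [0, 0, 0], "claw": 0.2},
  {"slide": [0, 0, 0], "angular": [0, 0, 0], "claw": 0.2},
  {"slide": [0, 0, 0], "angular": [0, 0, 0], "claw": 0.2},
])

```text
time: 1.85
ee_pos: [0.5445, -0.0516, 0.1807]
tcp_rot: [180.0, -0.1, -174.0]
wrist_force: [-0.7, 0.3, 0.7]
opening: 0.0514
grasp_force: 0.0
```

```bash
python3 - <<'E'
from h import *
import pickle
i=snap('wrist','w1.png');pickle.dump(i,open('w1.pkl','wb'));print(bot.get_obs()['q'])
print(proj(i,[.545,-.052,.0715]))
E
```

```text
[-5.39897948e+00  3.72746439e+00  1.18958525e+00  8.73914918e+01
  3.73538121e-03 -1.14211891e+01]
[308.36185661 246.92966665]
```

View pics/w1.png

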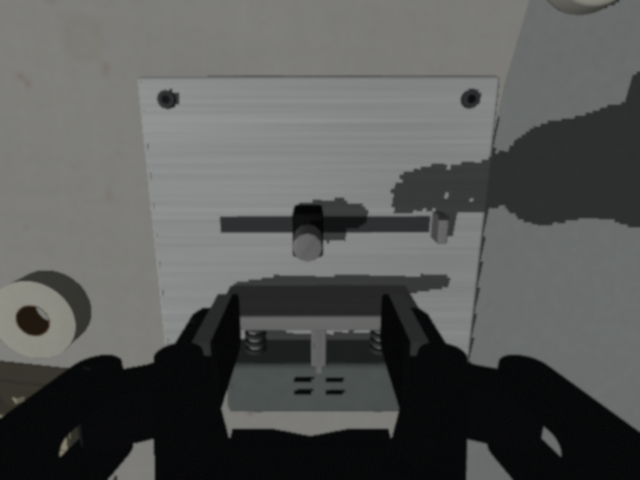

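The knob top is at (307,245), as predicted, and the bed edge is level at (138,77)-(498,77), so the yaw of 186° is right. Next I descend and grip the knob.

play_rows([
  {"slide": [0, 0, 45], "angular": [0, 0, 0], "claw": 0.2},
  {"slide": [0, 0, 40], "angular": [0, 0, 0], "claw": 0.2},
  {"slide": [0, 0, 22], "angular": [0, 0, 0], "claw": 0.2},
  {"slide": [0, 0, 9], "angular": [0, 0, 0], "claw": 0},
  {"slide": [0, 0, 0], "angular": [0, 0, 0], "claw": -1},
  {"slide": [0, 0, 0], "angular": [0, 0, 0], "claw": -1},
  {"slide": [0, 0, 0], "angular": [0, 0, 0], "claw": -1},
  {"slide": [0, 0, 0], "angular": [0, 0, 0], "claw": -1},
], squeeze=40)

```text
time: 2.7
ee_pos: [0.5461, -0.0519, 0.0665]
tcp_rot: [-180.0, 0.2, -174.0]
wrist_force: [-1.6, -0.1, 6.9]
opening: 0.0166
grasp_force: 39.8
```

```bash
python3 - <<'E'
from h import *
import pickle
i=pickle.load(open('w1.pkl','rb'))
a=onz(i,138,77,.012);b=onz(i,498,77,.012);print(a,b,np.linalg.norm(a-b),np.degrees(np.arctan2(*(b-a)[[1,0]]))-90)
m=(a+b)/2; th=np.radians(6.05);print('origin',m+.105*np.array([np.cos(th),np.sin(th),0]))
for u,v in((228,409),(395,409)): print('housing far',onz(i,u,v,.05))
E
```

```text
[ 0.45890783 -0.17312797  0.012     ] [0.43446105 0.06088986 0.012     ] 0.2352912894475143 5.963798896196195
origin [ 0.55109962 -0.04505244  0.012     ]
housing far [ 0.67655817 -0.09581212  0.05      ]
housing far [0.66419011 0.02204402 0.05      ]
```

play_rows([
  {"slide": [0, 5, 0], "angular": [0, 0, 0], "claw": -1},
  {"slide": [0, 8, 0], "angular": [0, 0, 0], "claw": -1},
  {"slide": [0, 8, 0], "angular": [0, 0, 0], "claw": -1},
  {"slide": [0, 8, 0], "angular": [0, 0, 0], "claw": -1},
  {"slide": [0, 8, 0], "angular": [0, 0, 0], "claw": -1},
  {"slide": [0, 8, 0], "angular": [0, 0, 0], "claw": -1},
  {"slide": [0, 5, 0], "angular": [0, 0, 0], "claw": -1},
  {"slide": [0, 3, 0], "angular": [0, 0, 0], "claw": -1},
])

```text
time: 3.5
ee_pos: [0.5405, 0.0002, 0.0665]
tcp_rot: [-179.9, 0.2, -174.0]
wrist_force: [-0.3, -6.1, 6.1]
opening: 0.0165
grasp_force: 39.9
```

play_rows([
  {"slide": [0, 1, 0], "angular": [0, 0, 0], "claw": -1},
  {"slide": [0, 1, 0], "angular": [0, 0, 0], "claw": -1},
  {"slide": [0, 1, 0], "angular": [0, 0, 0], "claw": -1},
])

```text
time: 3.8
ee_pos: [0.5402, 0.0029, 0.0665]
tcp_rot: [-179.9, 0.2, -174.0]
wrist_force: [-0.8, -7.7, 6.1]
opening: 0.0163
grasp_force: 39.9
```

play_rows([
  {"slide": [0, 1, 0], "angular": [0, 0, 0], "claw": -1},
  {"slide": [0, 1, 0], "angular": [0, 0, 0], "claw": -1},
  {"slide": [0, 1, 0], "angular": [0, 0, 0], "claw": -1},
])

```text
time: 4.1
ee_pos: [0.5401, 0.0044, 0.0666]
tcp_rot: [-179.7, 0.2, -174.1]
wrist_force: [0.3, -19.5, 6.1]
opening: 0.0163
grasp_force: 40.2
```

play_rows([
  {"slide": [0, 0, 0], "angular": [0, 0, 0], "claw": -1},
  {"slide": [0, 0, 0], "angular": [0, 0, 0], "claw": -1},
  {"slide": [0, -1, 0], "angular": [0, 0, 0], "claw": -0.3},
  {"slide": [0, 0, 0], "angular": [0, 0, 0], "claw": 0.1},
  {"slide": [0, 0, 0], "angular": [0, 0, 0], "claw": 0.1},
  {"slide": [0, 0, -30], "angular": [0, 0, 0], "claw": 0.1},
  {"slide": [0, 0, -45], "angular": [0, 0, 0], "claw": 0.1},
  {"slide": [0, 0, -45], "angular": [0, 0, 0], "claw": 0.1},
])

```text
time: 4.9
ee_pos: [0.5382, 0.0062, 0.1854]
tcp_rot: [180.0, -0.1, -174.0]
wrist_force: [1.6, -0.3, 0.3]
opening: 0.0469
grasp_force: 0.0
```

play_rows([
  {"slide": [12, -42, -15], "angular": [0, 0, 0], "claw": 0.1},
  {"slide": [12, -42, 0], "angular": [0, 0, 0], "claw": 0.1},
  {"slide": [12, -42, 0], "angular": [0, 0, 0], "claw": 0.1},
  {"slide": [12, -42, 0], "angular": [0, 0, 0], "claw": 0.1},
  {"slide": [12, -42, 0], "angular": [0, 0, 0], "claw": 0.1},
  {"slide": [12, -42, 0], "angular": [0, 0, 0], "claw": 0.1},
  {"slide": [10, -42, 0], "angular": [0, 0, 0], "claw": 0.1},
  {"slide": [9, -42, 0], "angular": [0, 0, 0], "claw": 0.1},
])

```text
time: 5.7
ee_pos: [0.483, -0.3393, 0.1996]
tcp_rot: [-180.0, 0.0, -174.0]
wrist_force: [0.7, -0.5, 0.2]
opening: 0.0467
grasp_force: 0.0
```

play_rows([
  {"slide": [0, 0, 0], "angular": [0, 0, -6], "claw": 0.1},
  {"slide": [0, 0, 0], "angular": [0, 0, -6], "claw": 0.1},
  {"slide": [0, 0, 0], "angular": [0, 0, 0], "claw": 0.1},
])

```text
time: 6.0
ee_pos: [0.4834, -0.338, 0.1991]
tcp_rot: [180.0, 0.0, -161.9]
wrist_force: [0.2, 0.7, 0.1]
opening: 0.047
grasp_force: 0.0
```

```bash
python3 - <<'E'
from h import *
import pickle
i=snap('wrist','w2.png');pickle.dump(i,open('w2.pkl','wb'));o=bot.get_obs();print(o['q'],o['ee_pos'],o['tcp_rot'])
E
```

```text
[-3.49358266e+01  9.73214625e+00  9.66410233e+00  8.99425092e+01
  1.11621757e-02 -5.28176273e+01] [ 0.4835291  -0.33770104  0.19923811] [ 1.79984846e+02  2.51529014e-03 -1.62118201e+02]
```

View pics/w2.png

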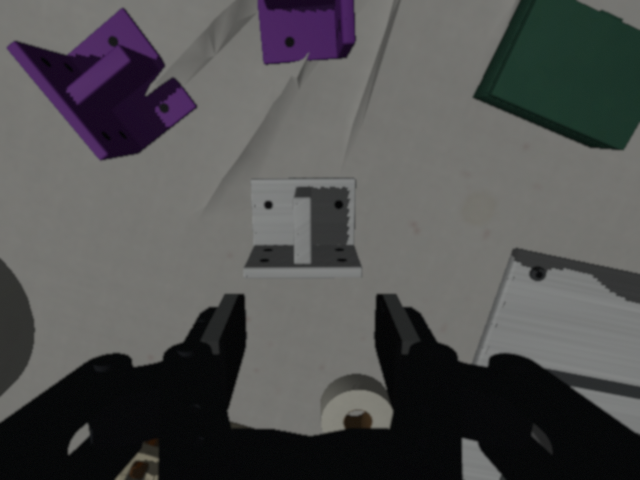

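The ribbed bracket is at (302,228) with its edges level, so the yaw is aligned. Rib top runs from (302,198) to (302,263), top outer edge from (243,276) to (361,276), foot edge from (251,178) to (356,178).

```bash
python3 - <<'E'
from h import *
import pickle
from scipy.optimize import least_squares
i=pickle.load(open('w2.pkl','rb'));S=pickle.load(open('I0.pkl','rb'))['scene']
print('tri corners',tri([(i,243,276),(S,416.3,292.5)]),tri([(i,361,276),(S,453.7,298.3)]))
obs=[(251,178,-30,-40,6),(356,178,-30,40,6),(243,276,30,-40,60),(361,276,30,40,60),(302,198,-24,0,54),(302,263,22,0,54)]
def T(p,x,y,z):
    c,s=np.cos(p[2]),np.sin(p[2]); return [p[0]+(c*x-s*y)/1e3,p[1]+(s*x+c*y)/1e3,z/1e3+p[3]]
f=lambda p:np.concatenate([proj(i,T(p,x,y,z))-[u,v] for u,v,x,y,z in obs])
for fz in(0,1):
    g=(lambda p:f(np.r_[p[:3],0])) if not fz else f
    r=least_squares(g,[.485,-.34,.3,0]);p=r.x;print(p,np.degrees(p[2]),g(p).round(1))
    o=bot.get_obs();d=np.array(T(p,-4,0,0))[:2]-o['ee_pos'][:2];y=np.radians(o['tcp_rot'][2])
    print('tool delta',d@[np.cos(y),np.sin(y)]*1e3,d@[np.sin(y),-np.cos(y)]*1e3,o['tcp_rot'],o['ee_pos'])
E
```

```text
tri corners [ 0.49115214 -0.33764577  0.08821338] [ 0.49889041 -0.33840118  0.08080514]
[ 0.48576536 -0.34198942  0.31194258  0.        ] 17.87299348725527 [-0.9 -0.8  0.3 -0.5 -0.8  1.4  1.   1.8  0.1 -2.1  0.2  0.3]
tool delta 3.1885407568801316 -4.76725325898916 [ 1.79984846e+02  2.51529014e-03 -1.62118201e+02] [ 0.4835291  -0.33770104  0.19923811]
[ 0.48711605 -0.34165877  0.3118418  -0.00553935] 17.86721902822186 [ 0.1  0.1 -0.6  0.4  0.4  0.5 -0.2  0.8  0.1 -1.4  0.2 -0.3]
tool delta 1.8015679593526333 -4.86690616988124 [ 1.79984846e+02  2.51529014e-03 -1.62118201e+02] [ 0.4835291  -0.33770104  0.19923811]
```

play_rows([
  {"slide": [2.5, -4.8, 20], "angular": [0, 0, 0], "claw": 0.1},
  {"slide": [0, 0, 45], "angular": [0, 0, 0], "claw": 0.1},
  {"slide": [0, 0, 45], "angular": [0, 0, 0], "claw": 0.1},
  {"slide": [0, 0, 30], "angular": [0, 0, 0], "claw": 0.1},
  {"slide": [0, 0, 14], "angular": [0, 0, 0], "claw": 0.1},
  {"slide": [0, 0, 5], "angular": [0, 0, 0], "claw": 0.1},
  {"slide": [0, 0, 0], "angular": [0, 0, 0], "claw": -0.2},
  {"slide": [0, 0, 0], "angular": [0, 0, 0], "claw": -0.5},
], squeeze=80)

```text
time: 6.85
ee_pos: [0.4835, -0.3437, 0.0423]
tcp_rot: [-179.9, 0.1, -162.0]
wrist_force: [0.5, -0.4, 0.6]
opening: 0.0218
grasp_force: 0.0
```

play_rows([
  {"slide": [0, 0, 0], "angular": [0, 0, 0], "claw": -1},
  {"slide": [0, 0, 0], "angular": [0, 0, 0], "claw": -1},
  {"slide": [0, 0, 0], "angular": [0, 0, 0], "claw": -1},
  {"slide": [0, 0, 0], "angular": [0, 0, 0], "claw": -1},
])

```text
time: 7.25
ee_pos: [0.4835, -0.3437, 0.0424]
tcp_rot: [-179.9, 0.1, -162.0]
wrist_force: [-0.3, 0.8, 7.0]
opening: 0.0105
grasp_force: 79.8
```

play_rows([
  {"slide": [0, 0, -10], "angular": [0, 0, 0], "claw": -1},
  {"slide": [0, 0, -25], "angular": [0, 0, 0], "claw": -1},
  {"slide": [0, 0, -30], "angular": [0, 0, 0], "claw": -1},
  {"slide": [0, 0, -25], "angular": [0, 0, 0], "claw": -1},
  {"slide": [0, 0, 0], "angular": [0, 0, 6], "claw": -1},
  {"slide": [0, 0, 0], "angular": [0, 0, 6], "claw": -1},
  {"slide": [0, 0, 0], "angular": [0, 0, 0], "claw": -1},
])

```text
time: 7.95
ee_pos: [0.4825, -0.3432, 0.1309]
tcp_rot: [-180.0, 0.0, -174.1]
wrist_force: [-0.7, 0.1, -3.3]
opening: 0.0109
grasp_force: 78.3
```

play_rows([
  {"slide": [-6, 20, 0], "angular": [0, 0, 0], "claw": -1},
  {"slide": [-12, 40, 0], "angular": [0, 0, 0], "claw": -1},
  {"slide": [-13, 42, 0], "angular": [0, 0, 0], "claw": -1},
  {"slide": [-14, 43, 0], "angular": [0, 0, 0], "claw": -1},
  {"slide": [-14, 43, 0], "angular": [0, 0, 0], "claw": -1},
  {"slide": [-13, 43, 0], "angular": [0, 0, 0], "claw": -1},
  {"slide": [-11, 35, 0], "angular": [0, 0, 0], "claw": -1},
  {"slide": [-6, 20, 0], "angular": [0, 0, 0], "claw": -1},
])

```text
time: 8.75
ee_pos: [0.5412, -0.0467, 0.1305]
tcp_rot: [180.0, -0.0, -173.7]
wrist_force: [0.6, 1.5, -3.1]
opening: 0.0109
grasp_force: 78.7
```

play_rows([
  {"slide": [0, 0, 0], "angular": [0, 0, 0], "claw": -1},
  {"slide": [0, 0, 0], "angular": [0, 0, 0], "claw": -1},
  {"slide": [0, 0, 0], "angular": [0, 0, 0], "claw": -1},
])

```text
time: 9.05
ee_pos: [0.541, -0.0501, 0.1303]
tcp_rot: [-180.0, -0.0, -174.0]
wrist_force: [0.6, -0.0, -4.8]
opening: 0.0109
grasp_force: 78.7
```

```bash
python3 - <<'E'
from h import *
import pickle
i=snap('wrist','w3.png');pickle.dump(i,open('w3.pkl','wb'));o=bot.get_obs();print(o['q'],o['ee_pos'],o['tcp_rot'],o['wrist_force'])
E
```

```text
[-5.30442919e+00  3.38312653e+00 -4.87179104e+00  8.17552326e+01
 -9.94493488e-03 -1.12955142e+01] [ 0.54099528 -0.05027517  0.13030581] [-1.79992236e+02 -1.19014564e-02 -1.74008915e+02] [-0.51830192  0.01749339 -3.6268162 ]
```

View pics/w3.png

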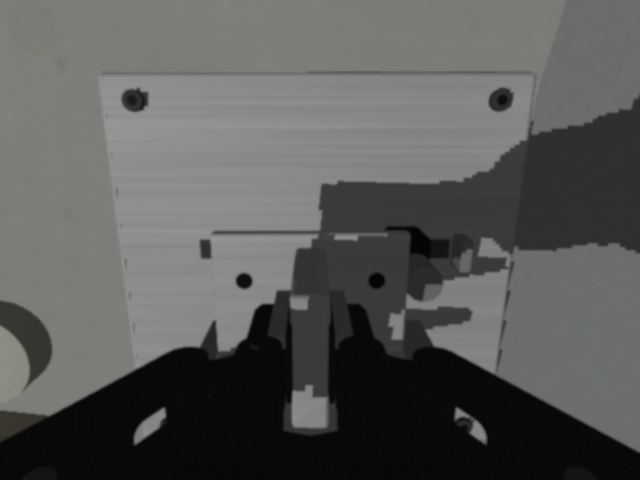

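The bracket is held level and square. Its foot's rear edge is at (213,233)-(409,232) and the end stop block is at (405,240), clear of its edge.

```bash
python3 - <<'E'
from h import *
import pickle
i=pickle.load(open('w3.pkl','rb'));th=np.radians(6);R=np.array([[np.cos(th),np.sin(th)],[-np.sin(th),np.cos(th)]])
F=np.array([.5508,-.045])
for n,u,v,z in(('foot L',212,234,.094),('foot R',410,233,.094),('bed L',100,73,.012),('bed R',535,73,.012)): print(n,(R@(onz(i,u,v,z)[:2]-F)*1e3).round(1))
print('tcp',R@(np.array([.541,-.0503])-F))
E
```

```text
foot L [-36.7 -42.2]
foot R [-37.1  35.9]
bed L [-104.9 -116.9]
bed R [-104.9  117.8]
tcp [-0.01030032 -0.00424659]
```

play_rows([
  {"slide": [0, 0, 15], "angular": [0, 0, 0], "claw": -1},
  {"slide": [0, 0, 25], "angular": [0, 0, 0], "claw": -1},
  {"slide": [0, 0, 18], "angular": [0, 0, 0], "claw": -1},
  {"slide": [0, 0, 10], "angular": [0, 0, 0], "claw": -1},
  {"slide": [0, 0, 4], "angular": [0, 0, 0], "claw": -1},
  {"slide": [0, 0, 0], "angular": [0, 0, 0], "claw": -1},
  {"slide": [0, 0, 0], "angular": [0, 0, 0], "claw": -1},
])

```text
time: 9.8
ee_pos: [0.5416, -0.0496, 0.0591]
tcp_rot: [-180.0, 0.1, -174.0]
wrist_force: [-1.0, 0.4, -3.8]
opening: 0.0108
grasp_force: 78.7
```

play_rows([
  {"slide": [0, 0, 2], "angular": [0, 0, 0], "claw": -1},
  {"slide": [0, 0, 1], "angular": [0, 0, 0], "claw": -1},
  {"slide": [0, 0, 0], "angular": [0, 0, 0], "claw": -1},
  {"slide": [0, 0, 0], "angular": [0, 0, 0], "claw": -1},
])

```text
time: 10.2
ee_pos: [0.5412, -0.0494, 0.0554]
tcp_rot: [-180.0, 0.0, -174.0]
wrist_force: [-0.5, -0.3, -2.6]
opening: 0.0107
grasp_force: 78.7
```

play_rows([
  {"slide": [0, 0, 1], "angular": [0, 0, 0], "claw": -1},
  {"slide": [0, 0, 0], "angular": [0, 0, 0], "claw": -1},
  {"slide": [0, 0, 0], "angular": [0, 0, 0], "claw": -1},
])

```text
time: 10.5
ee_pos: [0.5413, -0.0494, 0.0544]
tcp_rot: [-180.0, 0.0, -174.0]
wrist_force: [-0.3, -0.5, -0.7]
opening: 0.011
grasp_force: 79.1
```

play_rows([
  {"slide": [0, 1, -0.5], "angular": [0, 0, 0], "claw": -1},
  {"slide": [0, 1, 0], "angular": [0, 0, 0], "claw": -1},
  {"slide": [0, 0, 0], "angular": [0, 0, 0], "claw": -1},
  {"slide": [0, 0, 0], "angular": [0, 0, 0], "claw": -1},
])

```text
time: 10.9
ee_pos: [0.5409, -0.0474, 0.0547]
tcp_rot: [-180.0, -0.0, -174.0]
wrist_force: [-0.4, 1.2, -3.1]
opening: 0.0111
grasp_force: 78.9
```

play_rows([
  {"slide": [0, 1, 0], "angular": [0, 0, 0], "claw": -1},
  {"slide": [0, 0, 0], "angular": [0, 0, 0], "claw": -1},
  {"slide": [0, 0, 0], "angular": [0, 0, 0], "claw": -1},
])

```text
time: 11.2
ee_pos: [0.5408, -0.0464, 0.0547]
tcp_rot: [-180.0, -0.0, -174.0]
wrist_force: [0.3, -0.8, -3.4]
opening: 0.0107
grasp_force: 78.8
```

play_rows([
  {"slide": [0, 0.7, 0], "angular": [0, 0, 0], "claw": -1},
  {"slide": [0, 0, 0], "angular": [0, 0, 0], "claw": -1},
  {"slide": [0, 0, 0], "angular": [0, 0, 0], "claw": -1},
])

```text
time: 11.5
ee_pos: [0.5408, -0.0463, 0.0549]
tcp_rot: [-179.9, -0.0, -174.0]
wrist_force: [0.0, -5.4, -2.2]
opening: 0.0109
grasp_force: 78.8
```

play_rows([
  {"slide": [0, 0.7, 0], "angular": [0, 0, 0], "claw": -1},
  {"slide": [0, 0, 0], "angular": [0, 0, 0], "claw": -1},
  {"slide": [0, 0, 0], "angular": [0, 0, 0], "claw": -1},
])

```text
time: 11.8
ee_pos: [0.5408, -0.0461, 0.055]
tcp_rot: [-179.9, 0.0, -174.0]
wrist_force: [-0.4, -7.9, -2.1]
opening: 0.0109
grasp_force: 78.8
```

play_rows([
  {"slide": [0, -1.2, 0], "angular": [0, 0, 0], "claw": -1},
  {"slide": [-3, 0, 0], "angular": [0, 0, 0], "claw": -1},
  {"slide": [-4, 0, 0], "angular": [0, 0, 0], "claw": -1},
  {"slide": [-4, 0, 0], "angular": [0, 0, 0], "claw": -1},
  {"slide": [-3, 0, 0], "angular": [0, 0, 0], "claw": -1},
  {"slide": [0, 0, 0], "angular": [0, 0, 0], "claw": -1},
  {"slide": [0, 0, 0], "angular": [0, 0, 0], "claw": -1},
])

```text
time: 12.5
ee_pos: [0.5552, -0.0448, 0.0547]
tcp_rot: [-180.0, 0.0, -174.0]
wrist_force: [1.8, -3.1, -3.9]
opening: 0.0106
grasp_force: 78.5
```

play_rows([
  {"slide": [-2, 0, 0], "angular": [0, 0, 0], "claw": -1},
  {"slide": [-2, 0, 0], "angular": [0, 0, 0], "claw": -1},
  {"slide": [0, 0, 0], "angular": [0, 0, 0], "claw": -1},
  {"slide": [0, 0, 0], "angular": [0, 0, 0], "claw": -1},
])

```text
time: 12.9
ee_pos: [0.5581, -0.0444, 0.0547]
tcp_rot: [-180.0, -0.1, -174.0]
wrist_force: [-3.0, -4.6, -2.7]
opening: 0.0107
grasp_force: 79.0
```

play_rows([
  {"slide": [-2, -0.4, 0], "angular": [0, 0, 0], "claw": -1},
  {"slide": [-2, 0, 0], "angular": [0, 0, 0], "claw": -1},
  {"slide": [-2, 0, 0], "angular": [0, 0, 0], "claw": -1},
  {"slide": [-2, 0, 0], "angular": [0, 0, 0], "claw": -1},
  {"slide": [0, 0, 0], "angular": [0, 0, 0], "claw": -1},
  {"slide": [0, 0, 0], "angular": [0, 0, 0], "claw": -1},
])

```text
time: 13.5
ee_pos: [0.5654, -0.0437, 0.0546]
tcp_rot: [180.0, -0.2, -174.0]
wrist_force: [-7.5, -3.6, -1.8]
opening: 0.0105
grasp_force: 79.4
```

play_rows([
  {"slide": [-2, 0, 0], "angular": [0, 0, 0], "claw": -1},
  {"slide": [-2, 0, 0], "angular": [0, 0, 0], "claw": -1},
  {"slide": [0, 0, 0], "angular": [0, 0, 0], "claw": -1},
  {"slide": [0, 0, 0], "angular": [0, 0, 0], "claw": -1},
  {"slide": [0, 0, 0], "angular": [0, 0, 0], "claw": -1},
])

```text
time: 14.0
ee_pos: [0.5689, -0.0434, 0.0546]
tcp_rot: [180.0, -0.2, -174.0]
wrist_force: [-9.8, -4.3, 0.7]
opening: 0.0103
grasp_force: 79.5
```

```bash
python3 - <<'E'
from h import *
o=bot.get_obs();print(o['ee_pos'],o['tcp_rot'],o['wrist_force'])
a=snap('scene','s4.png'); F=[.5508,-.045]
im=cv2.imread('pics/full_s4.png')[220:300,270:400]; a=cv2.resize(im,None,fx=6,fy=6,interpolation=cv2.INTER_CUBIC)
cv2.imwrite('pics/s4c.png',a)
E
```

```text
[ 0.56894415 -0.04335143  0.05457446] [ 179.95911984   -0.20461598 -174.00774688] [-9.76125087 -4.25482707  0.73711183]
```

View pics/s4c.png

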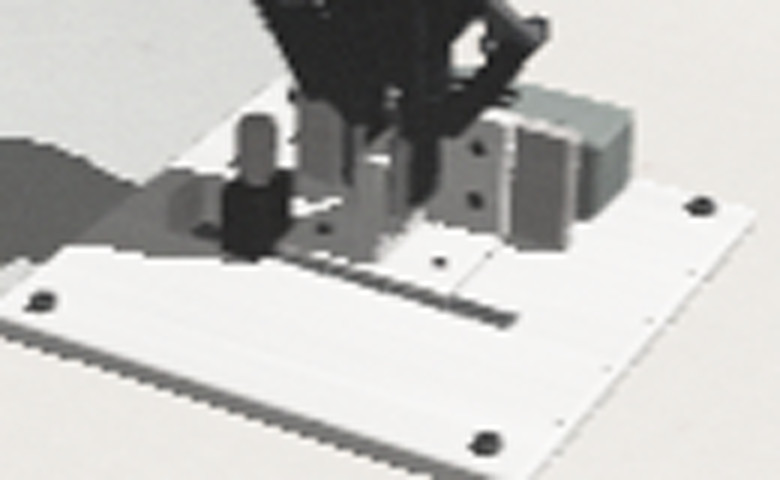

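The scene view shows the end stop block at (255,215), up against the bracket's edge. The bracket is flat on the bed, with its face against the sprung plate at (515,180). The push is about 10 N, and travel by TCP position is about 12 mm. I let it settle, then hand in.

play_rows([
  {"slide": [-0.5, 0, 0], "angular": [0, 0, 0], "claw": -1},
  {"slide": [0, 0, 0], "angular": [0, 0, 0], "claw": -1},
  {"slide": [0, 0, 0], "angular": [0, 0, 0], "claw": -1},
  {"slide": [0, 0, 0], "angular": [0, 0, 0], "claw": -1},
])

```text
time: 14.45
ee_pos: [0.5692, -0.0433, 0.0546]
tcp_rot: [180.0, -0.2, -174.0]
wrist_force: [-11.8, -3.3, 1.1]
opening: 0.0106
grasp_force: 79.5
```

```bash
python3 -c "
from workcell import bot
print(bot.job_done())"
```

```text
the job is handed in; nothing more can be done
None
```

I handed the job in at 14.45 s with no verdict returned: the end stop is pulled out to its hard stop, and the bracket is held against it and the plate with about a 12 N push and an estimated 12 mm of travel (I never saw the pointer itself).

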